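# Offer the light bar up to its sloping brackets

## Task

Take the one light bar that fits between the two brackets of the oak cubby (the middle length of the three in the rack) and hold it up in the air between the bracket pins for a colleague to fasten: black plug block at the low bracket, plain end at the high one, the bar following the slope from pin to pin with about the same small gap at each end, diffuser still facing down and not rolled sideways. Do not strike the cubby or its brackets and leave the other bars and everything else where they are. Finish while holding the bar still there; do not put it down or let go.

Things in the scene. Friction and masses are not known exactly. Their poses are not given: they have to be found in the camera images.
- light_bar: Light bar to present: 250 mm long, 22 wide, 22 high, about 0.16 kg, aluminium, white diffuser strip on its underside; the last 30 mm at its -x end are a black plug block 26 x 26 mm. Origin: underside, centre, mid-length. +x from plug to plain end, y across, z up through its back. Starts level in any one of the rack's three notch pairs, diffuser down, underside 30 mm above the table
- bar_plug_end (a point): Centre of the bar's plug-block end face, 125 mm towards -x from mid-length and 11 mm above the underside; axes of the bar
- bar_plain_end (a point): Centre of the bar's plain end face, 125 mm towards +x from mid-length and 11 mm above the underside; axes of the bar
- rack: Fixed plywood rack: base 118 (x) x 250 (y) x 8 mm; two bearers 18 mm thick across it at x = -50 and +50 mm, 42 mm high, notches 28 mm wide at y = -80, 0, +80 mm with floors at 30 mm. One bar lies along x in each notch pair, plug at -x; the 82 mm between the bearers are open for fingers. Origin: centre of the underside
- cubby: Fixed oak carcass of a cubby, open above and to -x: base board 160 (x, depth) x 366 (y) x 18 mm; two upright cheeks 18 mm thick with 330 mm between them: low cheek at -y, top at 200 mm; high cheek at +y, top at 290 mm; a 12 mm thick kick board 68 mm high along its +x edge. Origin: centre of the underside, on the table. z up
- low_bracket: Fixed black bracket on the low cheek's inner face (34 x 40 mm plate) with a level steel pin, 14 mm diameter, pointing to the cubby's +y. Set at various heights (about 110 to 140 mm). Origin: at the pin's tip, 140 mm from the cubby's middle; axes as the cubby's
- high_bracket: The like bracket on the high cheek, pin pointing to the cubby's -y, set at about 190 to 230 mm. Origin: at the pin's tip, 140 mm from the cubby's middle, so that the two tips are 280 mm apart in plan; axes as the cubby's
- low_bracket_tip (a point): Centre of the low pin's end face (same point as the low bracket's origin); axes as the cubby's
- high_bracket_tip (a point): Centre of the high pin's end face (same point as the high bracket's origin); axes as the cubby's
- short_bar: Bystander, leave where it is: a like light bar, only 170 mm long, in another notch. Origin: centre of the underside
- long_bar: Bystander, leave where it is: a like light bar, 320 mm long, in another notch. Origin: centre of the underside
- screw_jar: Bystander, leave where it is: closed glass jar of 40 mm diameter, 50 mm high, standing on the cubby's base board towards the high cheek. Origin: centre of the underside
- screwdriver: Bystander, leave where it is: screwdriver lying on the table beyond the rack. Origin: centre of the underside
- tape_roll: Bystander, leave where it is: roll of tape, 90 mm across, 24 mm high, on the table. Origin: centre of the underside
- spirit_level: Bystander, leave where it is: aluminium spirit level 260 x 22 x 45 mm on the table beyond the cubby. Origin: centre of the underside
- mug: Bystander, leave where it is: white mug, 76 mm across, 90 mm high, near the robot. Origin: centre of the underside
- hinge: Bystander, leave where it is: steel cupboard hinge about 100 mm long, 18 mm high, near the robot. Origin: under the centre of its round cup

How it is judged:
By the outcome, as a careful person would: the job done as asked, in the order asked, and still so for the second after the job is handed in, while the arm keeps its last pose, push and grip.
It also fails if it takes over 35 s, if anything falls off the work surface, if the arm or the gripper's body presses on something with over 40 N, if the wrist force passes 120 N, or if a joint passes its speed limit or range.

## Robot

A 7-joint arm with a two-finger parallel gripper is mounted at the origin on the work surface. World frame = base frame: x ahead of the robot, y to its left, z up, the work surface at z = 0. Lengths are in m, angles in degrees, forces in N, time in s.
With the tool pointing down it reaches from about 0.425 to 0.875 m from the base axis. Payload 4.7 kg.
Tool frame: the origin (TCP) lies midway between the tips of the shut fingers; the grasp point (between the pads) lies 19 mm behind it (env.grip_point_offset is the distance from the TCP to the grasp point, in m); z points along the fingers, y is the line along which they close (so a half turn about z gives the same grasp; the last joint's range is limited). The gripper opens to 87 mm and grips with 3 to 60 N. Pads are 19 mm wide; open, the fingers measure 117 mm over their backs; the gripper's body (75 mm by 190 mm) begins 51 mm behind the grasp point.
Start: joints at [71.969, 18.392, -4.016, 83.108, 1.295, 78.541, -3.26], TCP at [0.21, -0.615, 0.189] pointing down, gripper open.
Joint ranges: [-163.93, 163.93], [-17.29, 119.83], [-79.2, 71.16], [3.27, 140.29], [-89.18, 269.18], [5.43, 117.66], [-154.24, 154.24]. Speed limits (degrees/s): [147.25, 147.25, 180, 180, 180, 180, 180].

## Interface

Orientations are given as [roll, pitch, yaw] about the fixed x, y, z axes, in that order (R = Rz(yaw) Ry(pitch) Rx(roll)).
In Python, from cell import env gives the robot as it stands.
- The arm moves only by the shell command python3 -m jog 'ROWS' [FORCE]. ROWS is JSON, a list of rows, each a list of 7 numbers: the shift along the tool's x, y, z in m, then the turn, a rotation vector about the tool's x, y, z in rad, then the finger opening in m, from 0 to 0.087. A call has 1 to 12 rows; each row shifts and turns the commanded pose from where the row before left it, along the tool's axes as they then stand; what a row does not reach is not made up. A row lasts 1/12 s, in which the tool goes at most 41.7 mm and 7.16 degrees, less where a joint would pass 70% of its speed; a pose out of reach is approached as far as the arm can. A call is refused whole if a number of a shift passes 0.0417 or a number of a turn 0.125, either way. A call with a gripper value outside its range is refused whole. The fingers move at their own pace and stop on an object; FORCE is the grip in N (left out, the last holds). Time passes only in rows, so rows that do not move let the fingers close. It gives the time, the measured TCP pose, the force, the opening and the grip force at its end, in the units of the state.
- env.get_obs(): the state, without advancing time (a new reading comes with each control period).
- env.read_camera(name): name is "scene" or "top"; returns the picture (480x640x3 uint8, blue, green, red); there is no depth.
- env.get_calibration(name): a dict with "fov_y" (degrees; the focal length in pixels is half the picture's height over the tangent of half this angle, whatever the lens; pixels are square), "cx", "cy" (the principal point, pixels), "pose" (4x4, takes a point from camera to world coordinates). Camera axes: x right, y up, looking along -z (the intrinsics and any distortion apply to the point x, -y, -z); pixel columns grow to the right and rows downward; lengths in m; the calibration is good to about 2 mm. A picture is of the moment at which its call begins. get_calibration takes no time and is no camera call.
- env.sign_off(): hands the job in; it is judged then, once.
The state is a dict: "time_s": time; "qpos": joint angles; "joint_velocities": joint speeds; "effort": joint torques, N m; "tool_pos": TCP position; "tool_rot": TCP orientation; "force": force on the tool from outside, world axes, zero at the start; "wrist_torque": the same for the moment, N m; "grip_width": finger opening in m; "grasp_force": force on a finger pad.
Only numpy, scipy, OpenCV 4.12 (cv2) and the standard library are available. Lean on these libraries where they do the work, as an engineer would, in place of code of your own. Each camera call takes 0.05 s, during which the arm holds its last target. There are 200 camera calls.

## Working session

There is one attempt and no reset: what is moved stays moved. The work goes in short steps, Python scripts to look and compute and a shell command to move; the robot and the scene stay as the last step left them, time stands still between calls to the robot, and variables do not carry over. Pictures are saved under pics/ and viewed, at most 10 in all, crops included, and the job is handed in when it is done.

```bash
mkdir -p pics; ls; python3 - <<'E'
from cell import env
import cv2
for n in("scene","top"):
    im=env.read_camera(n); cv2.imwrite(f"pics/{n}0.png",im)
    c=env.get_calibration(n); print(n,c)
o=env.get_obs();print(o['tool_pos'],o['tool_rot'],o['time_s'])
E
```

```text
pics
scene {'fov_y': 51.613789792332256, 'cx': 324.82617303733116, 'cy': 246.76018046343287, 'pose': array([[-0.67289937, -0.52537562,  0.52075608,  1.03147055],
       [ 0.73962901, -0.46597809,  0.48560617,  0.52610462],
       [-0.01246472,  0.71193039,  0.70213941,  0.85309771],
       [ 0.        ,  0.        ,  0.        ,  1.        ]])}
top {'fov_y': 48.42340427739983, 'cx': 319.1410666092931, 'cy': 244.09419971706387, 'pose': array([[-0.02556432,  0.99921797, -0.03016491,  0.48384708],
       [-0.99947573, -0.02494793,  0.02063655,  0.04203953],
       [ 0.01986786,  0.03067666,  0.99933188,  1.20978743],
       [ 0.        ,  0.        ,  0.        ,  1.        ]])}
[ 0.20965458 -0.61468859  0.18827811] [-1.79904230e+02  6.81605348e-03  1.88405649e+01] 0.1
```

View pics/scene0.png

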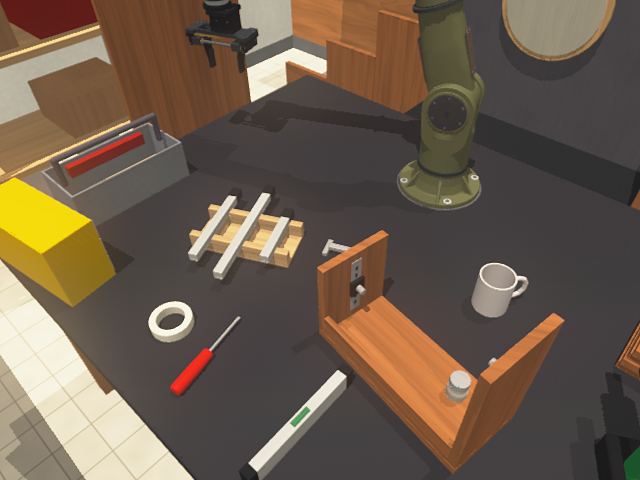

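View pics/top0.png

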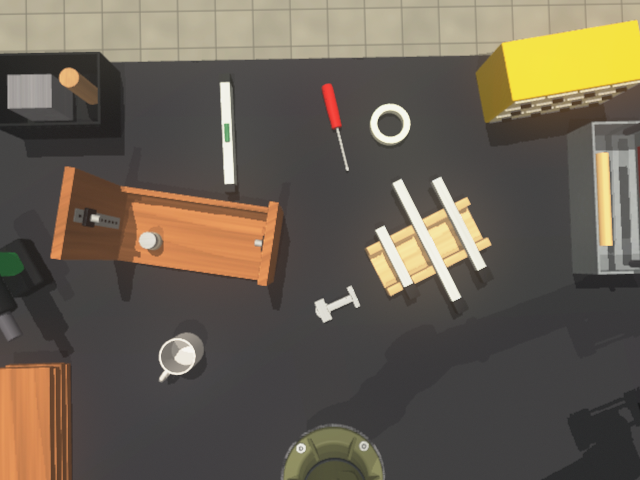

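The scene view shows the middle bar leftmost in the rack, about (236,192)–(192,258). The low pin is at about (362,291), and the high pin at about (493,363), partly hidden by the high cheek. In the top view the middle bar is rightmost, (437,180)–(482,268). The pins are at about (258,243) and (100–120,220). Next I zoom in on these.

```bash
python3 - <<'E'
import cv2,numpy as np
s=cv2.imread("pics/scene0.png");t=cv2.imread("pics/top0.png")
def crop(im,x,y,w=50,h=37):
    c=cv2.resize(im[y:y+h,x:x+w],(400,296),interpolation=cv2.INTER_CUBIC)
    cv2.putText(c,f"{x},{y} x8",(3,12),0,.4,(0,255,255),1);return c
a=np.vstack([np.hstack([crop(t,235,225),crop(t,75,200)]),np.hstack([crop(s,340,270),crop(s,470,345)])])
cv2.imwrite("pics/crop1.png",a)
def crop2(im,x,y,w,h,k):
    c=cv2.resize(im[y:y+h,x:x+w],None,fx=k,fy=k,interpolation=cv2.INTER_CUBIC);c=np.clip(c.astype(float)*1.8,0,255).astype(np.uint8)
    cv2.putText(c,f"{x},{y} x{k}",(3,12),0,.4,(0,255,255),1);return c
b=np.hstack([crop2(t,425,170,78,114,5),crop2(s,180,180,78,114,5)])
cv2.imwrite("pics/crop2.png",b);print(a.shape,b.shape)
E
```

```text
(592, 800, 3) (570, 780, 3)
```

View pics/crop1.png

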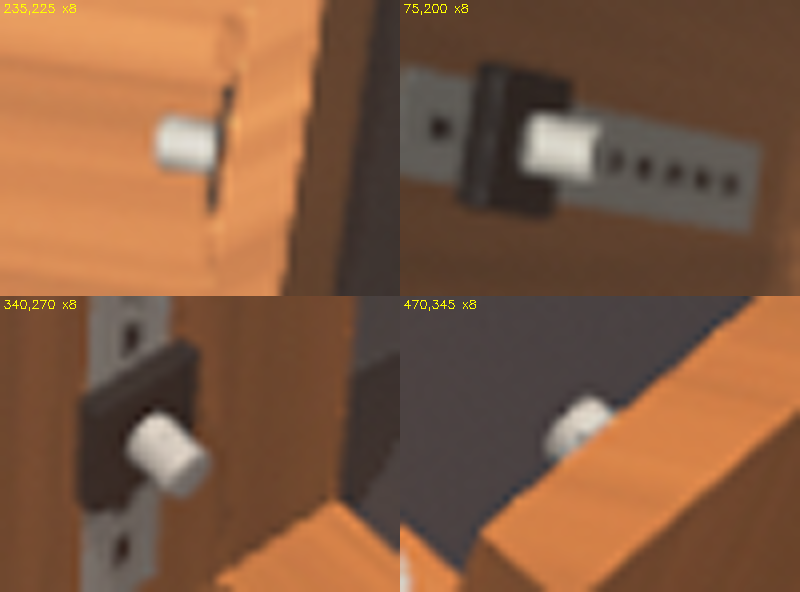

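View pics/crop2.png

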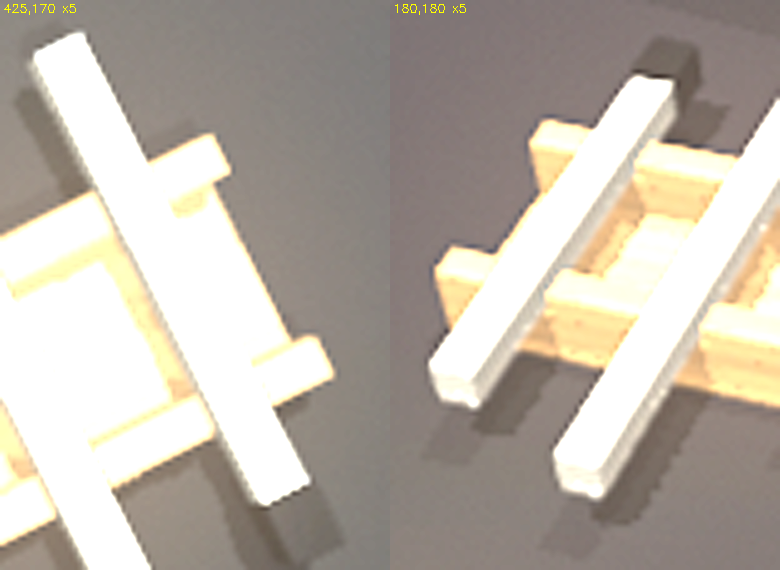

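```bash
cat > h.py <<'E'
from cell import env
import numpy as np
from scipy.spatial.transform import Rotation as Ro
C={n:env.get_calibration(n) for n in("scene","top")}
def ray(n,p):
    c=C[n];f=240/np.tan(np.radians(c['fov_y']/2));T=c['pose']
    d=T[:3,:3]@np.array([(p[0]-c['cx'])/f,-(p[1]-c['cy'])/f,-1]);return T[:3,3],d/np.linalg.norm(d)
def proj(n,P):
    c=C[n];f=240/np.tan(np.radians(c['fov_y']/2));T=c['pose'];q=T[:3,:3].T@(np.asarray(P)-T[:3,3])
    return np.array([c['cx']+f*q[0]/-q[2],c['cy']-f*q[1]/-q[2]])
def plane(n,p,z):
    o,d=ray(n,p);return o+d*(z-o[2])/d[2]
def tri(ps,pt):
    A=[];b=[]
    for n,p in(("scene",ps),("top",pt)):
        o,d=ray(n,p);M=np.eye(3)-np.outer(d,d);A.append(M);b.append(M@o)
    X=np.linalg.solve(A[0]+A[1],b[0]+b[1])
    return X,1e3*np.linalg.norm(np.cross(X-ray("top",pt)[0],ray("top",pt)[1]))*2
E
python3 - <<'E'
from h import *
np.set_printoptions(precision=4,suppress=True)
pl,e1=tri((192.4,254),(436.6,179));jn,e2=tri((232.6,195.6),(482,268))
print("plain top",pl,e1,"junction",jn,e2,"len",np.linalg.norm(pl-jn))
for z in(.052,): print("at z",plane("top",(436.6,179),z),plane("top",(482,268),z))
d=pl-jn;print("bar yaw",np.degrees(np.arctan2(d[1],d[0])),"mid",pl-d/np.linalg.norm(d)*.125)
lo,e=tri((363.7,291.7),(254.2,242.2));print("low",lo,e)
hi,e=tri((470+(575-400)/8-.4,345+(425-296)/8-.4),(98.3,218.3));print("high",hi,e,"plan",np.linalg.norm((hi-lo)[:2]))
for z in np.arange(.18,.24,.01):
    P=plane("top",(98.3,218.3),z);u=(P-lo)[:2];print(z,P,np.linalg.norm(u),np.degrees(np.arctan2(u[1],u[0])),proj("scene",P))
# cheek top direction: high cheek outer edge top view corners (52,258)-(67,168) at .29
a,b=plane("top",(53,259),.29),plane("top",(67,168),.29);print("cheek",a,b,np.degrees(np.arctan2(*(b-a)[:2][::-1]))) 
E
```

```text
plain top [ 0.6541 -0.2422  0.0487] 3.1998047136764125 junction [ 0.4565 -0.3347  0.051 ] 3.5587871419188697 len 0.21818803055388322
at z [ 0.6549 -0.2425  0.052 ] [ 0.4578 -0.3357  0.052 ]
bar yaw 25.0719253730423 mid [ 0.5409 -0.2952  0.05  ]
low [0.5238 0.1532 0.1115] 1.3142653791158714
high [0.5718 0.4301 0.214 ] 0.7932106406219677 plan 0.28105002291748504
0.18 [0.575 0.443 0.18 ] 0.29429659797256585 79.98592551885856 [492.8097 379.4077]
0.19 [0.5741 0.4391 0.19  ] 0.29030864726823735 80.02430082492532 [492.2587 373.9855]
0.2 [0.5732 0.4352 0.2   ] 0.28632083042390055 80.0637451156274 [491.7007 368.4949]
0.21000000000000002 [0.5723 0.4313 0.21  ] 0.2823331531116751 80.1043036494085 [491.1357 362.9347]
0.22000000000000003 [0.5714 0.4274 0.22  ] 0.2783456213285194 80.14602427383909 [490.5634 357.3036]
0.23000000000000004 [0.5706 0.4235 0.23  ] 0.27435824141980647 80.18895761327775 [489.9838 351.6002]
cheek [0.4975 0.4777 0.29  ] [0.653  0.4523 0.29  ] -9.28146011721469
```

The crops show the bar's plain end and plug junction clearly, along with both pin tips. I place the bar's middle at (0.541, -0.295), yaw 25.1°, and the pin slope at about 20°. I move over the bar next.

```bash
python3 -m jog '[[0.034,-0.0163,0,0,0,0,0.06],[0.0347,-0.0163,0,0,0,0,0.06],[0.0347,-0.0163,0,0,0,0,0.06],[0.0347,-0.0163,0,0,0,0,0.06],[0.0347,-0.0163,0,0,0,0,0.06],[0.0347,-0.0163,0,0,0,0,0.06],[0.0347,-0.0163,0,0,0,0,0.06],[0.0347,-0.0163,0,0,0,0,0.06],[0.0347,-0.0163,0,0,0,0,0.06],[0.0347,-0.0163,0,0,0,0,0.06],[0.0347,-0.0163,0,0,0,0,0.06],[0.0347,-0.0163,0,0,0,0,0.06]]' 40
python3 -m jog '[[0,0,0.02,0,0,-0.0545,0.06],[0,0,0.02,0,0,-0.0545,0.06],[0,0,0.02,0,0,0,0.06],[0,0,0,0,0,0,0.06]]'
cat >> h.py <<'E'
def delta(P,yaw,pitch=0):
    "remaining shift in present tool axes (m) and turn (rad) to TCP P with tool x at heading yaw, raised by pitch"
    o=env.get_obs();R=Ro.from_euler('xyz',o['tool_rot'],degrees=True)
    D=Ro.from_euler('xyz',[180,-pitch,yaw],degrees=True)
    print(o['time_s'],"shift",R.inv().apply(np.array(P)-o['tool_pos']).round(4),"turn",(R.inv()*D).as_rotvec().round(4),"pos",o['tool_pos'].round(4),o['tool_rot'].round(2),o['grip_width'],o['grasp_force'])
E
python3 - <<'E'
from h import *
delta([.541,-.2952,.024],25.1)
E
```

```text
time_s: 1.1
tool_pos: [0.5409, -0.2943, 0.1889]
tool_rot: [-180.0, 0.0, 18.8]
force: [0.1, -0.5, -0.0]
grip_width: 0.06
grasp_force: 0.0
time_s: 1.43
tool_pos: [0.5371, -0.2942, 0.1242]
tool_rot: [-179.6, 0.3, 25.1]
force: [-0.7, -0.2, -0.2]
grip_width: 0.0599
grasp_force: 0.0
1.4333 shift [0.0036 0.0033 0.1002] turn [-0.0069  0.0051  0.0004] pos [ 0.5371 -0.2942  0.1242] [-179.6     0.29   25.12] 0.05986524220202337 0.0
```

```bash
python3 -m jog '[[0.002,0.001,0.02,0,0,0,0.06],[0.001,0.001,0.02,0,0,0,0.06],[0,0,0.02,0,0,0,0.06],[0,0,0.02,0,0,0,0.06],[0,0,0.01,0,0,0,0.06],[0,0,0.01,0,0,0,0.06],[0,0,0,0,0,0,0.06],[0,0,0,0,0,0,0.06]]'
python3 - <<'E'
from h import *
import cv2
delta([.541,-.2952,.024],25.1)
t=env.read_camera("top");s=env.read_camera("scene")
b=np.hstack([cv2.resize(t[160:300,400:520],None,fx=3.3,fy=3.3),cv2.resize(s[150:290,160:280],None,fx=3.3,fy=3.3)])
cv2.imwrite("pics/g.png",b)
E
```

```text
time_s: 2.1
tool_pos: [0.5439, -0.2966, 0.0297]
tool_rot: [180.0, -0.0, 25.1]
force: [-0.3, 0.1, 0.4]
grip_width: 0.0597
grasp_force: 0.0
2.1 shift [-0.0021 -0.0025  0.0057] turn [ 0.0002 -0.0002 -0.0005] pos [ 0.5439 -0.2966  0.0297] [ 1.7999e+02 -1.0000e-02  2.5070e+01] 0.05967156269928646 0.0
```

View pics/g.png

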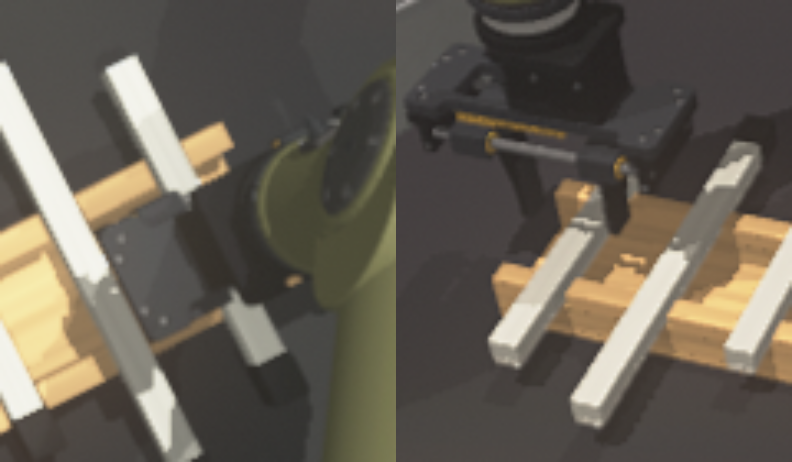

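The fingers straddle the middle bar between the bearers, clear of the long bar. I trim the position by about 2 mm, close, and lift.

```bash
python3 -m jog '[[-0.002,-0.0025,0.0055,0,0,0,0.06],[0,0,0,0,0,0,0.06],[0,0,0,0,0,0,0],[0,0,0,0,0,0,0],[0,0,0,0,0,0,0],[0,0,0,0,0,0,0],[0,0,0,0,0,0,0],[0,0,0,0,0,0,0],[0,0,0,0,0,0,0],[0,0,0,0,0,0,0],[0,0,0,0,0,0,0]]' 45
python3 -m jog '[[0,0,-0.005,0,0,0,0],[0,0,-0.01,0,0,0,0],[0,0,-0.02,0,0,0,0],[0,0,-0.035,0,0,0,0],[0,0,-0.04,0,0,0,0],[0,0,-0.04,0,0,0,0],[0,0,-0.04,0,0,0,0],[0,0,-0.04,0,0,0,0],[0,0,-0.04,0,0,0,0],[0,0,-0.03,0,0,0,0],[0,0,-0.015,0,0,0,0],[0,0,0,0,0,0,0]]'
```

```text
time_s: 3.12
tool_pos: [0.5408, -0.295, 0.0237]
tool_rot: [180.0, 0.0, 25.1]
force: [-0.1, 0.1, -0.3]
grip_width: 0.008
grasp_force: 0.0
time_s: 4.12
tool_pos: [0.5425, -0.2953, 0.3451]
tool_rot: [179.6, -0.3, 25.1]
force: [-0.5, -0.2, 0.9]
grip_width: 0.0006
grasp_force: 0.0
```

```bash
python3 - <<'E'
from h import *
import cv2
t=env.read_camera("top");s=env.read_camera("scene")
b=np.hstack([cv2.resize(t[140:300,380:520],None,fx=2.8,fy=2.8),cv2.resize(s[150:310,140:280],None,fx=2.8,fy=2.8)])
cv2.imwrite("pics/g2.png",b)
E
```

```text
(no output)
```

View pics/g2.png

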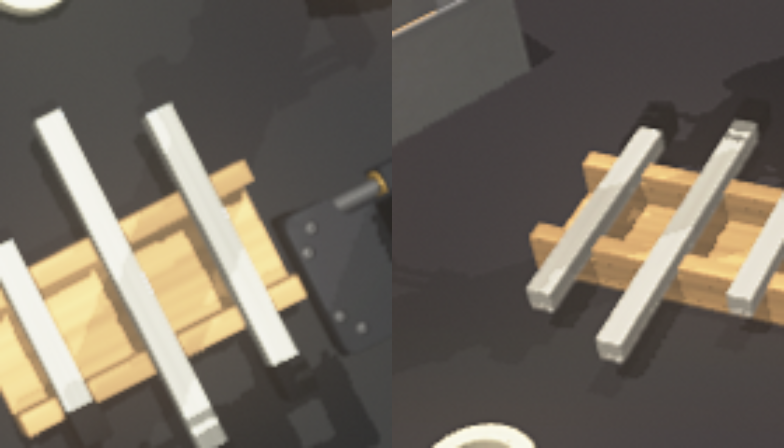

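The bar hasn't moved and the fingers closed on nothing. I check where the gripper really is by projecting the reported pose.

```bash
python3 - <<'E'
from h import *
import cv2
o=env.get_obs();print(o['tool_pos'],o['tool_rot'],o['grip_width'],o['qpos'])
R=Ro.from_euler('xyz',o['tool_rot'],degrees=True)
t=env.read_camera("top").copy();s=env.read_camera("scene").copy()
for n,im in(("top",t),("scene",s)):
    for q,c in(([0,0,0],(0,0,255)),([0,0,-.019],(0,255,0)),([0,0,-.07],(255,255,0)),([0,.095,-.07],(255,0,255)),([0,-.095,-.07],(255,0,255))):
        p=proj(n,o['tool_pos']+R.apply(q));cv2.circle(im,tuple(int(round(v)) for v in p),2,c,-1);print(n,q,p.round(1))
b=np.hstack([t[100:400,300:640],s[0:300,60:400]]);b=cv2.resize(b,None,fx=1.17,fy=1.17);cv2.imwrite("pics/g3.png",b)
E
```

```text
[ 0.5409424  -0.29481396  0.33957797] [ 1.79925812e+02 -4.52062301e-02  2.50993896e+01] 0.00039863810519963155 [ 42.33193794  13.88904335 -20.5780825   72.6092611    4.87023943
  94.25578629 -42.22405765]
top [0, 0, 0] [512.3 220.5]
top [0, 0, -0.019] [516.8 219.7]
top [0, 0, -0.07] [529.9 217.1]
top [0, 0.095, -0.07] [585.1 189.3]
top [0, -0.095, -0.07] [474.4 245.2]
scene [0, 0, 0] [192.4 112.4]
scene [0, 0, -0.019] [190.5 103.9]
scene [0, 0, -0.07] [185.3  80. ]
scene [0, 0.095, -0.07] [142.5  73.9]
scene [0, -0.095, -0.07] [229.9  86.3]
```

View pics/g3.png

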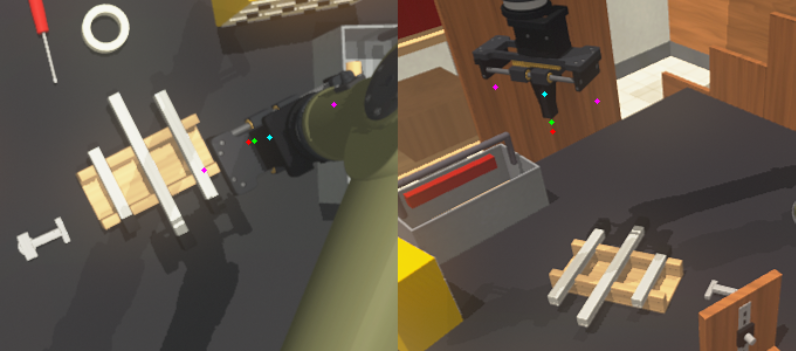

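The reported TCP, drawn in red, projects about 11 px below the real fingertips in the scene view, so the real tips sit higher than reported. I check this on the earlier pictures too.

```bash
python3 - <<'E'
from h import *
import cv2
print(env.grip_point_offset)
for P,yaw,half in(([.2097,-.6147,.1883],18.84,.051),([.5439,-.2966,.0297],25.1,.037)):
    R=Ro.from_euler('xyz',[180,0,yaw],degrees=True)
    for s in(1,-1):
        for dz in(0,-.03): print(P,s,dz,proj("scene",np.array(P)+R.apply([0,s*half,dz])).round(1),proj("top",np.array(P)+R.apply([0,s*half,dz])).round(1))
# now: fingertip = lowest dark pixel of finger against wood in scene
s=env.read_camera("scene");g=cv2.cvtColor(s,cv2.COLOR_BGR2GRAY)
m=(g[60:130,170:210]<60);ys,xs=np.nonzero(m)
for y in range(85,130,3): r=np.nonzero(g[y,165:215]<60)[0]; print(y,(r.min()+165,r.max()+165) if len(r) else None)
s0=cv2.imread("pics/scene0.png");g=cv2.cvtColor(s0,cv2.COLOR_BGR2GRAY)
for y in range(40,85,3): print(y,"".join('#' if v<60 else '.' for v in g[y,180:270]))
E
```

```text
0.0187
[0.2097, -0.6147, 0.1883] 1 0 [213.2  75.9] [678. 385.]
[0.2097, -0.6147, 0.1883] 1 -0.03 [211.4  66. ] [689.1 388.7]
[0.2097, -0.6147, 0.1883] -1 0 [243.2  81.9] [629.2 403.8]
[0.2097, -0.6147, 0.1883] -1 -0.03 [241.9  72. ] [638.9 408.1]
[0.5439, -0.2966, 0.0297] 1 0 [202.5 222.5] [474.7 222.2]
[0.5439, -0.2966, 0.0297] 1 -0.03 [200.3 213.3] [479.  221.2]
[0.5439, -0.2966, 0.0297] -1 0 [229.6 228.1] [445.2 237. ]
[0.5439, -0.2966, 0.0297] -1 -0.03 [227.8 219. ] [448.8 236.4]
85 (np.int64(180), np.int64(195))
88 (np.int64(181), np.int64(195))
91 (np.int64(182), np.int64(196))
94 (np.int64(183), np.int64(196))
97 (np.int64(183), np.int64(196))
100 (np.int64(184), np.int64(193))
103 None
106 None
109 None
112 None
115 None
118 None
121 None
124 None
127 None
40 .........###########..........#........................####################.#.............
43 ..........###########..######.............................###################.............
46 .......................#########...................#########..###########.................
49 ........................##########......
[... 384 characters left out ...]
..........######..........................
64 .............................#######......................#######.........................
67 ..............................#.#..........................######.........................
70 ...........................................................######.........................
73 ..........................................................................................
76 ..........................................................................................
79 ..........................................................................................
82 ..........................................................................................
```

In all three poses the tips sit about 28 mm behind the reported TCP, along the tool. I allow for that: the grasp needs a reported z of about -0.005. I reopen, descend and watch the force.

```bash
python3 -m jog '[[0,0,0.03,0,0,0,0.06],[0,0,0.035,0,0,0,0.06],[0,0,0.04,0,0,0,0.06],[0,0,0.04,0,0,0,0.06],[0,0,0.04,0,0,0,0.06],[0,0,0.035,0,0,0,0.06],[0,0,0.025,0,0,0,0.06],[0,0,0.02,0,0,0,0.06],[0,0,0,0,0,0,0.06],[0,0,0,0,0,0,0.06],[0,0,0,0,0,0,0.06]]'; python3 - <<'E'
from h import *
delta([.541,-.2952,-.005],25.1)
E
```

```text
time_s: 5.28
tool_pos: [0.5413, -0.2952, 0.0746]
tool_rot: [180.0, -0.0, 25.1]
force: [0.4, -1.0, -0.1]
grip_width: 0.0588
grasp_force: 0.0
5.2833 shift [-0.0004 -0.0002  0.0796] turn [ 0.0008 -0.0006 -0.0002] pos [ 0.5413 -0.2952  0.0746] [ 1.7996e+02 -4.0000e-02  2.5090e+01] 0.05875524127344209 0.0
```

```bash
python3 -m jog '[[0,0,0.02,0,0,0,0.06],[0,0,0.02,0,0,0,0.06],[0,0,0.015,0,0,0,0.06],[0,0,0.01,0,0,0,0.06],[0,0,0.008,0,0,0,0.06],[0,0,0.006,0,0,0,0.06],[0,0,0,0,0,0,0.06],[0,0,0,0,0,0,0.06]]'; python3 -m jog '[[0,0,0,0,0,0,0],[0,0,0,0,0,0,0],[0,0,0,0,0,0,0],[0,0,0,0,0,0,0],[0,0,0,0,0,0,0],[0,0,0,0,0,0,0],[0,0,0,0,0,0,0],[0,0,0,0,0,0,0],[0,0,0,0,0,0,0],[0,0,0,0,0,0,0]]' 45
```

```text
time_s: 5.95
tool_pos: [0.5413, -0.2952, -0.0046]
tool_rot: [180.0, -0.0, 25.1]
force: [0.3, 0.1, -0.6]
grip_width: 0.0605
grasp_force: 0.0
time_s: 6.78
tool_pos: [0.5409, -0.2952, -0.0052]
tool_rot: [180.0, -0.0, 25.1]
force: [0.9, -0.4, 0.1]
grip_width: 0.0219
grasp_force: 45.0
```

The grip is solid: 21.9 mm opening at 45 N. I lift, then turn.

```bash
python3 -m jog '[[0,0,-0.005,0,0,0,0],[0,0,-0.01,0,0,0,0],[0,0,-0.02,0,0,0,0],[0,0,-0.03,0,0,0,0],[0,0,-0.04,0,0,0,0],[0,0,-0.04,0,0,0,0],[0,0,-0.04,0,0,0,0],[0,0,-0.04,0,0,0,0],[0,0,-0.03,0,0,0,0],[0,0,-0.03,0,0,0,0],[0,0,-0.015,0,0,0,0],[0,0,0,0,0,0,0]]'
python3 -m jog '[[0,0,0,0,0,-0.04,0],[0,0,0,0,0,-0.08,0],[0,0,0,0,0,-0.1,0],[0,0,0,0,0,-0.12,0],[0,0,0,0,0,-0.12,0],[0,0,0,0,0,-0.12,0],[0,0,0,0,0,-0.12,0],[0,0,0,0,0,-0.11,0],[0,0,0,0,0,-0.08,0],[0,0,0,0,0,-0.05,0],[0,0,0,0,0,-0.02,0],[0,0,0,0,0,0,0]]'
python3 - <<'E'
from h import *
T=np.array([.5478,.2917,.163])
R=Ro.from_euler('xyz',[180,-20,80.2],degrees=True)
P=T-R.apply([0,0,-.046]);print("final TCP",P, "xaxis",R.apply([1,0,0]))
delta(P+[0,0,.15],80.2,0);delta(P+[0,0,.15],80.2,20)
E
```

```text
time_s: 7.78
tool_pos: [0.5426, -0.2951, 0.3003]
tool_rot: [179.6, -0.3, 25.1]
force: [0.3, 0.0, -1.0]
grip_width: 0.0217
grasp_force: 45.0
time_s: 8.78
tool_pos: [0.5402, -0.2946, 0.2935]
tool_rot: [-179.9, -0.0, 80.1]
force: [0.7, 0.2, -1.9]
grip_width: 0.0218
grasp_force: 45.0
final TCP [0.55047789 0.30720335 0.11977414] xaxis [0.15994461 0.92598053 0.34202014]
8.7833 shift [ 0.5946 -0.0934  0.0243] turn [-0.002  -0.0007 -0.002 ] pos [ 0.5402 -0.2946  0.2935] [-1.7989e+02 -4.0000e-02  8.0090e+01] 0.021830825143145195 44.9994935374707
8.7833 shift [ 0.5946 -0.0934  0.0243] turn [-0.0016  0.3483 -0.0023] pos [ 0.5402 -0.2946  0.2935] [-1.7989e+02 -4.0000e-02  8.0090e+01] 0.021830825143145195 44.9994935374707
```

```bash
python3 -m jog '[[0.015,-0.002,0,0,0,0,0],[0.025,-0.004,0,0,0,0,0],[0.033,-0.005,0,0,0,0,0],[0.036,-0.006,0,0,0,0,0],[0.036,-0.006,0,0,0,0,0],[0.036,-0.006,0,0,0,0,0],[0.036,-0.006,0,0,0,0,0],[0.036,-0.006,0,0,0,0,0],[0.036,-0.006,0,0,0,0,0],[0.036,-0.006,0,0,0,0,0],[0.036,-0.006,0,0,0,0,0],[0.036,-0.006,0,0,0,0,0]]'
python3 -m jog '[[0.036,-0.006,0,0,0,0,0],[0.036,-0.006,0,0,0,0,0],[0.036,-0.006,0,0,0,0,0],[0.033,-0.006,0,0,0,0,0],[0.025,-0.005,0,0,0,0,0],[0.015,-0.002,0,0,0,0,0],[0.006,0,0,0,0,0,0],[0,0,0,0,0,0,0],[0,0,0,0,0,0,0]]'
python3 - <<'E'
from h import *
P=np.array([.5505,.3072,.1198])
delta(P+[0,0,.15],80.2,0);delta(P+[0,0,.15],80.2,20)
E
```

```text
time_s: 9.78
tool_pos: [0.5438, 0.1103, 0.2948]
tool_rot: [180.0, 0.0, 80.1]
force: [1.0, -0.1, -1.6]
grip_width: 0.0213
grasp_force: 45.0
time_s: 10.53
tool_pos: [0.5466, 0.2962, 0.2945]
tool_rot: [-180.0, 0.1, 80.1]
force: [-0.2, -0.4, -1.7]
grip_width: 0.0216
grasp_force: 45.0
10.5333 shift [0.0115 0.002  0.0247] turn [-0.0001  0.0013 -0.0025] pos [0.5466 0.2962 0.2945] [-1.7999e+02  7.0000e-02  8.0060e+01] 0.02161982952620287 44.99966296367347
10.5333 shift [0.0115 0.002  0.0247] turn [ 3.000e-04  3.504e-01 -2.500e-03] pos [0.5466 0.2962 0.2945] [-1.7999e+02  7.0000e-02  8.0060e+01] 0.02161982952620287 44.99966296367347
```

```bash
python3 -m jog '[[0.005,0,0,0,0.02,0,0],[0.004,0,0,0,0.05,0,0],[0.002,0,0,0,0.07,0,0],[0,0,0,0,0.07,0,0],[0,0,0,0,0.07,0,0],[0,0,0,0,0.05,0,0],[0,0,0,0,0.019,0,0],[0,0,0,0,0,0,0],[0,0,0,0,0,0,0]]'
python3 - <<'E'
from h import *
import cv2
P=np.array([.5505,.3072,.1198]);delta(P+[0,0,.15],80.2,20)
o=env.get_obs();R=Ro.from_euler('xyz',o['tool_rot'],degrees=True)
t=env.read_camera("top");s=env.read_camera("scene");cv2.imwrite("pics/t4.png",t);cv2.imwrite("pics/s4.png",s)
for q in([.125,0,-.046],[-.125,0,-.046],[.125,0,-.057],[-.095,0,-.057]):
    P=o['tool_pos']+R.apply(q);print(q,P.round(4),proj("top",P).round(1),proj("scene",P).round(1))
b=np.hstack([cv2.resize(t[130:330,40:307],None,fx=1.5,fy=1.5),cv2.resize(s[180:480,300:567],(400,450))[:300]]) if 0 else np.hstack([cv2.resize(t[140:320,50:290],(400,300)),cv2.resize(s[180:420,300:620],(400,300))])
b=cv2.resize(b,None,fx=1,fy=1);cv2.imwrite("pics/g4.png",b)
E
```

```text
time_s: 11.28
tool_pos: [0.5494, 0.3055, 0.2949]
tool_rot: [179.9, -19.9, 79.9]
force: [-0.2, 0.2, -1.7]
grip_width: 0.022
grasp_force: 45.0
11.2833 shift [-0.0068  0.0007  0.0243] turn [ 0.0028  0.0016 -0.0052] pos [0.5494 0.3055 0.2949] [179.95 -19.91  79.88] 0.02199534575586885 44.99989162199199
[0.125, 0, -0.046] [0.5673 0.4058 0.3808] [ 71.5 212.4] [504.9 275.3]
[-0.125, 0, -0.046] [0.526  0.1744 0.2956] [230.5 237.8] [377.1 227.2]
[0.125, 0, -0.057] [0.5666 0.4021 0.3911] [ 70.9 212.2] [504.5 268.1]
[-0.095, 0, -0.057] [0.5303 0.1985 0.3162] [214.2 235.1] [388.1 225.7]
```

View pics/g4.png

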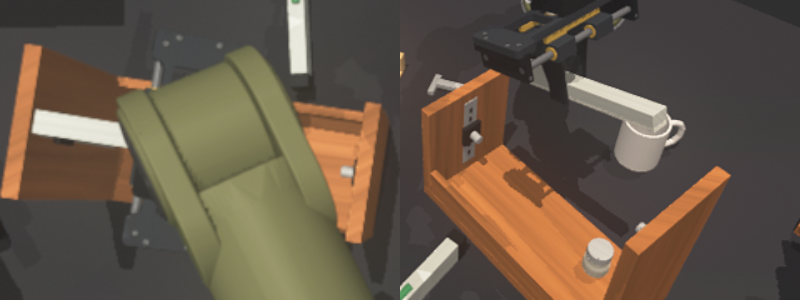

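The bar is held plug-low above the cubby, its plain end at about top (70,213) and scene (508,273). I measure its end and side edges properly from masks.

```bash
python3 - <<'E'
from h import *
import cv2
np.set_printoptions(suppress=True,precision=1)
for n,f,(x0,y0,x1,y1) in(("top","pics/t4.png",(60,195,125,235)),("scene","pics/s4.png",(425,235,520,290))):
    im=cv2.imread(f)[y0:y1,x0:x1];h=cv2.cvtColor(im,cv2.COLOR_BGR2HSV)
    m=((h[...,1]<60)&(h[...,2]>120)).astype(np.uint8)
    cs,_=cv2.findContours(m,0,2);c=max(cs,key=cv2.contourArea)
    a=cv2.approxPolyDP(c,2.0,True)[:,0]+[x0,y0];print(n,cv2.contourArea(c),a.tolist())
o=dict(p=np.array([.5494,.3055,.2949]));R=Ro.from_euler('xyz',[179.95,-19.91,79.88],degrees=True)
for dz in(0,):
  for q in([.125,.011,-.057],[.125,-.011,-.057],[.125,.011,-.035],[.125,-.011,-.035],[.03,.011,-.057],[.03,-.011,-.057]):
    P=o['p']+R.apply(q);print(q,proj("top",P),proj("scene",P))
s=cv2.imread("pics/s4.png");g=cv2.cvtColor(s,cv2.COLOR_BGR2GRAY)
print(g[262:292:2,494:520:2])
E
```

```text
top 750.5 [[71, 205], [71, 220], [124, 228], [120, 213]]
scene 2050.0 [[433, 247], [436, 259], [477, 275], [475, 289], [513, 289], [519, 280], [512, 264], [439, 239], [440, 242]]
[0.125, 0.011, -0.057] [ 72.1 205.1] [498.9 272.1]
[0.125, -0.011, -0.057] [ 69.7 219.3] [510.  264.2]
[0.125, 0.011, -0.035] [ 73.2 205.7] [499.8 286.4]
[0.125, -0.011, -0.035] [ 70.8 219.6] [510.8 278.5]
[0.03, 0.011, -0.057] [137.1 215.8] [441.9 250.7]
[0.03, -0.011, -0.057] [134.9 229.4] [452.6 243.9]
[[217 221 221 220 220 215 130  60  65  66  68  68  68]
 [219 217 215 218 221 220 221 221 221 122  66  68  68]
 [223 222 221 219 216 216 218 221 226 189  64  68  68]
 [221 218 221 223 222 221 220 204 171 173  64  68  68]
 [158 203 225 220 219 230 194 167 164 176  75  67  69]
 [138 136 141 164 217 170 169 174 169 162 215  60  68]
 [140 140 140 138 159 173 166 170 172 167 221 161  61]
 [137 137 138 140 162 167 171 165 166 201 141 239 239]
 [138 138 137 136 158 170 165 177 195 203 124 239 236]
 [154 146 138 138 155 163 191 202 204 144 119 243 130]
 [147 161 154 155 157 200 198 175 142 133 130 241  59]
 [159 158 149 139 154 195 166 141 136 123 244 156  67]
 [160 157 156 155 150 155 144 138 164 242 200  73  68]
 [231 244 229 200 191 190 228 245 238 165 125  65  59]
 [158 149 169 191 190 187 181 147 141 138  84  92 191]]
```

```bash
python3 - <<'E'
from h import *
np.set_printoptions(suppress=True,precision=4)
X,e=tri((507,268.3),(71,212.3));p=np.array([.5494,.3055,.2949]);R=Ro.from_euler('xyz',[179.95,-19.91,79.88],degrees=True)
print(X,e,R.inv().apply(X-p))
P=np.array([.5505,.3072,.1198]);delta(P,80.2,20)
E
```

```text
[0.5658 0.4035 0.3908] 3.0013967288984382 [ 0.126  -0.0011 -0.0563]
11.3833 shift [-0.0601  0.0016  0.1649] turn [ 0.0014  0.0003 -0.0019] pos [0.5488 0.3077 0.2953] [179.96 -19.98  80.08] 0.021595551612569912 45.00005962327123
```

```bash
python3 -m jog '[[-0.003,0,0.008,0,0,0,0],[-0.005,0,0.014,0,0,0,0],[-0.007,0.001,0.019,0,0,0,0],[-0.007,0,0.019,0,0,0,0],[-0.007,0.001,0.019,0,0,0,0],[-0.006,0,0.016,0,0,0,0],[-0.004,0,0.011,0,0,0,0],[-0.002,0,0.006,0,0,0,0],[0,0,0,0,0,0,0],[0,0,0,0,0,0,0]]'
python3 - <<'E'
from h import *
P=np.array([.5505,.3072,.1198]);delta(P,80.2,20)
E
```

```text
time_s: 12.22
tool_pos: [0.5507, 0.3077, 0.1761]
tool_rot: [180.0, -20.0, 80.1]
force: [0.8, 0.1, -1.5]
grip_width: 0.0214
grasp_force: 45.0
12.2167 shift [-0.0198 -0.0001  0.0527] turn [ 0.0007 -0.0005 -0.0012] pos [0.5507 0.3077 0.1761] [179.98 -20.03  80.13] 0.021400678158029596 44.99990841373801
```

```bash
python3 -m jog '[[-0.003,0,0.009,0,0,0,0],[-0.005,0,0.013,0,0,0,0],[-0.005,0,0.013,0,0,0,0],[-0.004,0,0.01,0,0,0,0],[-0.002,0,0.005,0,0,0,0],[-0.001,0,0.003,0,0,-0.001,0],[0,0,0,0,0,0,0],[0,0,0,0,0,0,0],[0,0,0,0,0,0,0],[0,0,0,0,0,0,0]]'
python3 - <<'E'
from h import *
import cv2
P=np.array([.5505,.3072,.1198]);delta(P,80.2,20)
t=env.read_camera("top");s=env.read_camera("scene");cv2.imwrite("pics/t5.png",t);cv2.imwrite("pics/s5.png",s)
b=np.hstack([cv2.resize(t[140:320,50:290],(400,300)),cv2.resize(s[220:400,330:570],(400,300))])
z=np.hstack([cv2.resize(t[195:245,75:142],(400,300),interpolation=2),cv2.resize(s[255:330,340:440],(400,300),interpolation=2)])
cv2.imwrite("pics/g5.png",np.vstack([b,z]))
E
```

```text
time_s: 13.05
tool_pos: [0.551, 0.3066, 0.1198]
tool_rot: [179.9, -20.0, 80.2]
force: [0.5, 0.1, -0.6]
grip_width: 0.0214
grasp_force: 45.0
13.05 shift [ 0.0004 -0.0006  0.0001] turn [ 0.0018 -0.0004 -0.0005] pos [0.551  0.3066 0.1198] [179.91 -20.02  80.17] 0.021433685349932126 44.99991573393345
```

View pics/g5.png

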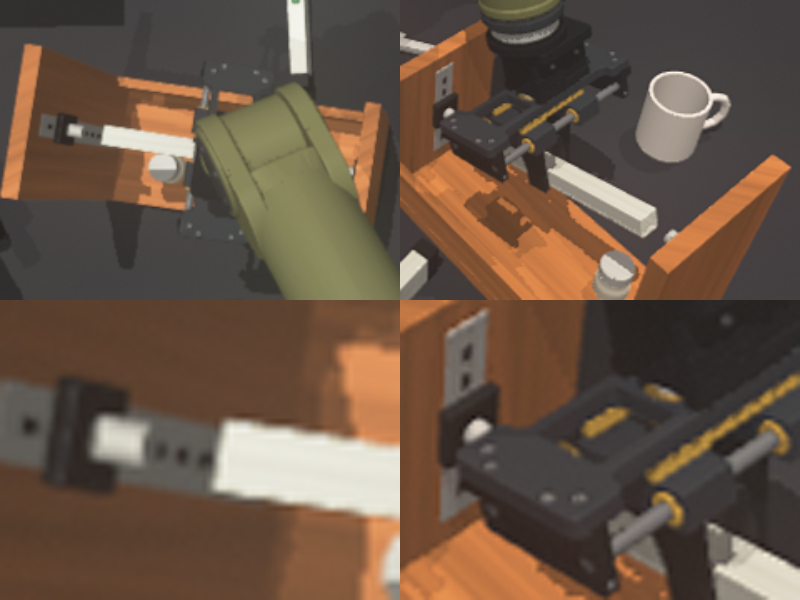

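The bar sits in line with both pins. At the high end the plain end is at scene (480,353) against the pin at (493,361). In the top view it is at (111,221) against the pin tip at (99,218). The low end is hidden by the gripper, so I work out both gaps numerically and sign off if they match.

```bash
python3 -m jog '[[0,0,0,0,0,0,0],[0,0,0,0,0,0,0],[0,0,0,0,0,0,0],[0,0,0,0,0,0,0],[0,0,0,0,0,0,0],[0,0,0,0,0,0,0]]'; python3 - <<'E'
from h import *
o=env.get_obs();R=Ro.from_euler('xyz',o['tool_rot'],degrees=True)
lo=np.array([.5238,.1532,.1115]);hi=np.array([.5718,.4301,.214])
for s,t in((-1,lo),(1,hi)):
    E=o['tool_pos']+R.apply([s*.125+.0005,-.0005,-.0457]);print(s,(R.inv().apply(t-E)*1e3).round(1))
ok=abs(o['force']).max()<5 and o['grasp_force']>30
print(o['joint_velocities'].round(2),o['force'],ok)
if ok: print(env.sign_off())
E
```

```text
time_s: 13.65
tool_pos: [0.5505, 0.3064, 0.119]
tool_rot: [180.0, -20.0, 80.1]
force: [0.7, -0.3, -1.0]
grip_width: 0.0216
grasp_force: 45.0
-1 [-24.2   0.4  -0.4]
1 [24.9  0.3 -0.7]
[ 0.08  0.06 -0.03  0.03 -0.02  0.12 -0.01] [ 0.66052818 -0.30698615 -0.9658918 ] True
the job is handed in; nothing more can be done
None
```

I handed the job in at about 13.7 s with the middle bar held still between the pins: plug low, plain end high, on the 20° pin-to-pin slope, with calculated gaps of about 24 mm (low) and 25 mm (high). The gripper hid the low end from the cameras, so that gap was never seen directly, and my first grasp closed empty above the bar without moving it.

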